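# Ready the bottle-filling stand and hold the spout over the jar

## Robot

A 7-joint arm with a two-finger parallel gripper is mounted at the origin on the work surface. World frame = base frame: x ahead of the robot, y to its left, z up, the work surface at z = 0. Lengths are in m, angles in rad, forces in N, time in s.
With the tool pointing down it reaches from about 0.4 to 0.9 m from the base axis. Payload 5.6 kg.
Tool frame: the origin (TCP) lies midway between the tips of the shut fingers; the grasp point (between the pads) lies 19 mm behind it; z points along the fingers, y is the line along which they close (so a half turn about z gives the same grasp; the last joint's range is limited). The gripper opens to 92 mm and grips with 3 to 60 N. Pads are 20 mm wide; open, the fingers measure 128 mm over their backs; the gripper's body (75 mm by 189 mm) begins 69 mm behind the grasp point.
Start: joints at [-1.151, 0.468, -0.012, 1.603, 0.006, 1.071, -0.056], TCP at [0.29, 0.582, 0.215] pointing down, gripper open.
Joint ranges: [-2.53, 2.53], [-0.31, 2.02], [-1.57, 1.55], [0.28, 2.44], [-1.29, 4.43], [0.15, 1.84], [-2.92, 2.92]. Speed limits (rad/s): [2.57, 2.57, 3.14, 3.14, 3.14, 3.14, 3.14].

## Interface

Orientations are given as a 3x3 rotation matrix whose columns are the frame's x, y, z axes.
In Python, from station import env, effector, solver, viewer, workorder, search_frame, tip_of gives the robot as it stands. Calls block until the motion is done:
- env.reach(position, orientation): joint-space move of the TCP to a pose.
- env.movel(position, frame=None, rate=0.15): straight line of the TCP; frame=None keeps the orientation; rate is the mean speed in m/s.
- env.goto_joints(angles): joint-space move.
- effector.release() and effector.grasp(squeeze=None): open the fingers fully, or close them until they stop; squeeze is the grip in N (None keeps the last).
- env.pause(seconds).
- solver.inverse_kinematics(position, orientation): joint angles nearest the present ones, or None.
- env.sense(): the state.
- viewer.read_camera(name): name is "scene" or "top"; returns (picture, depth): 420x560x3 uint8, red, green, blue; 420x560 float32, m along the optical axis (not along the pixel's ray), 0 where there is no reading.
- viewer.camera_info(name): a dict with "intrinsics" (3x3 intrinsics, pixels), "dist_coeffs" ([k1, k2, p1, p2, k3] as OpenCV has them; the pictures are not rectified), "eye" and "rotation" of the camera in the world. Camera axes: x right, y up, looking along -z (the intrinsics and any distortion apply to the point x, -y, -z); pixel columns grow to the right and rows downward; lengths in m; the calibration is good to about 2 mm. A picture is of the moment at which its call begins. camera_info takes no time and is no camera call.
A pose or a line that the arm cannot do raises env.PlanningError and nothing moves.
- workorder.finish_job(): hands the job in; it is judged then, once.
Trained networks look in the newest picture that a camera, given by its name, has taken for a name from the list of things; names that differ only in an ending like _2 or _b are one class to them, and where a whole thing is asked for, a point or a joint stands for the part that bears it (a point fixed in the world has none). Each returns a list of dicts, best first, with "score" (0 to 1); they miss things now and then, are a little off and sometimes report something else, mostly with a low value. They report only what shows in the picture. A call takes as long as a camera call.
- search_frame(camera, name): "at" ([x, y, z] in m, in world coordinates, good to about 4 mm: the middle of the surface that is visible of it).
- tip_of(camera, name): "at" ([x, y, z] in m, in world coordinates, good to about 4 mm: a listed point, or the origin of a listed thing).
The state is a dict: "t": time; "joint_positions": joint angles; "joint_velocities": joint speeds; "tau": joint torques, N m; "ee_pos": TCP position; "tcp_rot": TCP orientation; "wrist_force": force on the tool from outside, world axes, zero at the start; "moment": the same for the moment, N m; "gripper_width": finger opening in m; "grasp_force": force on a finger pad.
Only numpy, scipy, OpenCV 4.12 (cv2) and the standard library are available. Lean on these libraries where they do the work, as an engineer would, in place of code of your own. Each camera call takes 0.05 s, during which the arm holds its last target. There are 200 camera calls.

## Task

Get the coffee-filling stand ready: first set the green feed lever to half feed, straight up at the broad white mark. Then take the telescoping spout arm by its black grip, squeezing in the red lock button on the grip's side, draw the arm out until its red pointer is level with the orange clip on the scale, and keep holding it there with the button squeezed in, because a spring pulls the arm back: the program finishes while holding. Leave the jar carriage with its orange clip, and the other things on the table, where they are.

Things in the scene. Friction and masses are not known exactly. Their poses are not given: they have to be found in the camera images.
- filler: the filling stand, fixed, but placed and turned differently each time: green base plate 210 x 610 x 12 mm, hopper (152 mm across, 290 mm high, axis at x = 20, y = 235 mm) at its left end. Origin on the table below the arm's axis; x points away from the robot, y along the arm towards the hopper, z up. The 28 mm square tube (axis 135 mm above the table, x = 0) ends at y = -42 mm; the arm comes out of it towards -y
- feed_lever (a joint): angle of the green-knobbed feed lever (rad): 0 = straight up at the broad white mark (half feed), negative = leaning to the stand's -x (towards the robot), limits -0.9 and 0.3. It starts leaning to -x and stays where it is left; about 2 N at the knob moves it
- lever_hinge (a point): point on the lever's hinge axis, 50 mm above the table; the axis runs along the stand's y, and a positive angle leans the top to +x. A grey quadrant with the marks stands 16 to 20 mm to the +y side of the lever's middle plane and reaches 46 mm from the hinge
- lever_knob (a point): centre of the lever's green knob, a cylinder 26 mm in diameter and 26 mm long along the stand's y; 88 mm from the hinge. The lever bar below it is 12 x 10 mm
- spout_arm: telescoping spout arm; origin at the centre of its black grip, an upright block 30 (x) x 34 (y) x 56 mm (z) on top of the 18 mm square arm; axes as the stand's. Grip centre 172 mm above the table. Slides only to the stand's -y, 0 to 140 mm; locked fully in while the lock button is out; a spring pulls it in with 2 to 4 N. With the button the grip measures 43 mm along x, 36 mm when squeezed
- lock_button (a joint): travel of the red lock button on the grip's -x face (m): 0 = out (locked), 0.007 = fully in; free from about 0.0045. Squeeze it against the grip's other face, about 8 N; it springs back. Its face, 26 (y) x 38 mm (z), is level with the grip's centre and lies 28 mm to -x of it when out, 21 mm when in; the grip's +x face is 15 mm from the centre
- lock_catch (a point): steel tooth that stops the button's pin; its bar lies beside the arm 37 to 45 mm to -x of the arm's axis, top 141 mm above the table, fixed to the stand
- pointer_tip (a point): tip of the arm's red pointer, 52 mm to +x of the grip centre, 44 mm below it, at the edge of the cream scale bar (26 mm wide, top 125 mm above the table, black ticks every 10 mm); moves with the arm
- clip_mark (a point): middle of the orange clip over the scale (6 mm wide along y, top 135 mm above the table), axes as the stand's; the pointer is on the mark when it has the same y in the stand's frame. Part of the jar carriage (glass jar, rim 97 mm above the table), which stands 45 to 115 mm beyond the pointer's start, differently each time; a push of 18 N would shift it
- honey_jar: loose amber jar, 60 mm across, 80 mm high, white cap, standing in front of the stand; origin under its middle; to be left alone
- brass_weight: loose brass weight, 32 mm across, 38 mm high, on the stand's base plate; origin under its middle; to be left alone
- scoop: loose spoon, 170 mm long, lying behind the stand; origin under its middle; to be left alone
- mug: loose blue mug, 80 mm across, 90 mm high; origin under its middle; to be left alone
- bottle_right: loose amber bottle, 64 mm across, 200 mm high, at the right; origin under its middle; to be left alone
- bottle_left: loose green bottle, 64 mm across, 200 mm high, at the left; origin under its middle; to be left alone
- bench_brush: loose hand brush lying at the left; origin under its middle; to be left alone

How it is judged:
On the way, in this order (a step that is already met when the one before it is completed fails the run):
1. the feed lever stands straight up at the white mark, before the arm is drawn out (value of joint feed_lever between -0.12 and 0.12 rad and y of pointer_tip in the frame of clip_mark above 0.035 m), for 0.2 s.
2. the arm is drawn out to the orange clip, held by its grip with the lock button in (y of pointer_tip in the frame of clip_mark between -0.005 and 0.005 m and value of joint lock_button above 0.0045 m and contact force between the fingers and spout_arm above 5 N), for 0.3 s.
At the end, for the whole second after the job is handed in: the program ended while the fingers hold the spout arm still (under 10 mm/s, finger force over 5 N) with the lock button in by more than 4.5 mm and its pointer within 5 mm of the orange clip along the scale; the feed lever within 0.12 rad of straight up; the clip not moved by 5 mm (all of step 2 and value of joint feed_lever between -0.12 and 0.12 rad and linear speed of spout_arm below 0.01 m/s and distance of clip_mark from where it was at the start of the episode below 0.005 m); the arm keeps its last pose, push and grip.
It fails at once if the jar carriage with its orange clip is shifted by more than 8 mm (distance of clip_mark from where it was at the start of the episode above 0.008 m).
It fails at once if a bystander is moved by more than 30 mm or knocked over (distance of any of honey_jar, brass_weight, scoop, mug, bottle_right, bottle_left, bench_brush from where it was at the start of the episode above 0.03 m or angle between any of honey_jar, brass_weight, mug, bottle_right, bottle_left's own z axis and vertical above 0.6 rad).
It also fails if it takes over 42 s, if anything falls off the work surface, if the arm or the gripper's body presses on something with over 40 N, if the wrist force passes 120 N, or if a joint passes its speed limit or range.

## Working session

There is one attempt and no reset: what is moved stays moved. The work goes in short steps, each a Python script; the robot and the scene stay as the last script left them, time stands still between calls to the robot, and variables do not carry over. Pictures are saved under pics/ and viewed, at most 10 in all, crops included, and the job is handed in when it is done.

```bash
mkdir -p pics; ls; python3 - <<'E'
from station import env, effector, solver, viewer, workorder, search_frame, tip_of
import cv2, numpy as np
ims=[]
for c in ["scene","top"]:
    p,d=viewer.read_camera(c); cv2.imwrite(f"pics/{c}0.png",p[:,:,::-1]); np.savez(f"{c}0.npz",p=p,d=d)
    i=viewer.camera_info(c); print(c,np.round(i["eye"],3),np.round(i["intrinsics"],1).tolist(),np.round(i["rotation"],3).tolist(),i["dist_coeffs"])
    for n in ["filler","lever_hinge","lever_knob","spout_arm","lock_catch","pointer_tip","clip_mark","honey_jar","brass_weight","mug","bottle_left","bottle_right","bench_brush","scoop"]:
        print(n,[(np.round(r["at"],3).tolist(),round(r["score"],2)) for r in tip_of(c,n)[:2]])
s=env.sense();print(s["t"],s["ee_pos"],np.round(s["tcp_rot"],2),s["wrist_force"])
E
```

```text
pics
scene [ 1.217 -0.652  1.243] [[428.4, 0.0, 273.0], [0.0, 428.4, 213.0], [0.0, 0.0, 1.0]] [[0.696, -0.559, 0.45], [0.718, 0.541, -0.439], [0.003, 0.628, 0.778]] [-0.0366291  0.         0.         0.         0.       ]
filler [([0.559, 0.497, 0.001], 0.71), ([0.574, 0.013, -0.006], 0.67)]
lever_hinge [([0.516, 0.054, 0.05], 0.85)]
lever_knob [([0.474, 0.058, 0.132], 0.54)]
spout_arm [([0.571, -0.073, 0.173], 0.82), ([0.56, 0.5, -0.0], 0.69)]
lock_catch [([0.536, -0.078, 0.142], 0.87)]
pointer_tip [([0.62, -0.069, 0.127], 0.96)]
clip_mark [([0.634, -0.123, 0.135], 0.66), ([0.5, -0.11, 0.012], 0.17)]
honey_jar [([0.406, -0.198, 0.001], 0.84), ([0.565, 0.5, -0.002], 0.61)]
brass_weight [([0.563, 0.499, 0.001], 0.66), ([0.496, -0.111, 0.009], 0.48)]
mug [([0.385, -0.42, 0.003], 0.79), ([0.734, -0.002, 0.001], 0.24)]
bottle_left [([0.56, 0.498, -0.0], 0.82)]
bottle_right [([0.557, -0.49, 0.002], 0.77), ([0.536, -0.076, 0.142], 0.67)]
bench_brush [([0.345, 0.452, 0.0], 0.46)]
scoop [([0.737, -0.005, -0.002], 0.66), ([0.576, 0.014, -0.003], 0.41)]
top [0.217 0.016 1.617] [[545.2, 0.0, 28
[... 374 characters left out ...]
]
lock_catch [([0.536, -0.072, 0.14], 0.78), ([0.407, -0.203, 0.002], 0.46)]
pointer_tip [([0.624, -0.075, 0.131], 0.84)]
clip_mark [([0.632, -0.118, 0.132], 0.75)]
honey_jar [([0.406, -0.198, -0.002], 0.57)]
brass_weight [([0.499, -0.109, 0.014], 0.67)]
mug [([0.385, -0.424, 0.002], 0.82)]
bottle_left [([0.557, 0.498, 0.001], 0.79)]
bottle_right [([0.559, -0.486, 0.002], 0.57), ([0.517, 0.054, 0.051], 0.21)]
bench_brush [([0.344, 0.45, -0.001], 0.88), ([0.499, -0.106, 0.014], 0.43)]
scoop [([0.735, -0.002, -0.0], 0.76), ([0.402, -0.198, -0.001], 0.64)]
1.5 [0.29025586 0.58163121 0.21460589] [[-0.89  0.45  0.  ]
 [ 0.45  0.89  0.  ]
 [-0.    0.   -1.  ]] [-0.70141218  0.40865117 -0.69644292]
```

```bash
python3 - <<'E'
import cv2
a=cv2.imread("pics/scene0.png");b=cv2.imread("pics/top0.png")
cv2.imwrite("pics/s1.png",cv2.resize(a[100:310,120:400],None,fx=2.8,fy=2.8,interpolation=3))
cv2.imwrite("pics/t1.png",cv2.resize(b[0:210,140:420],None,fx=2.8,fy=2.8,interpolation=3))
E
```

```text
(no output)
```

View pics/s1.png

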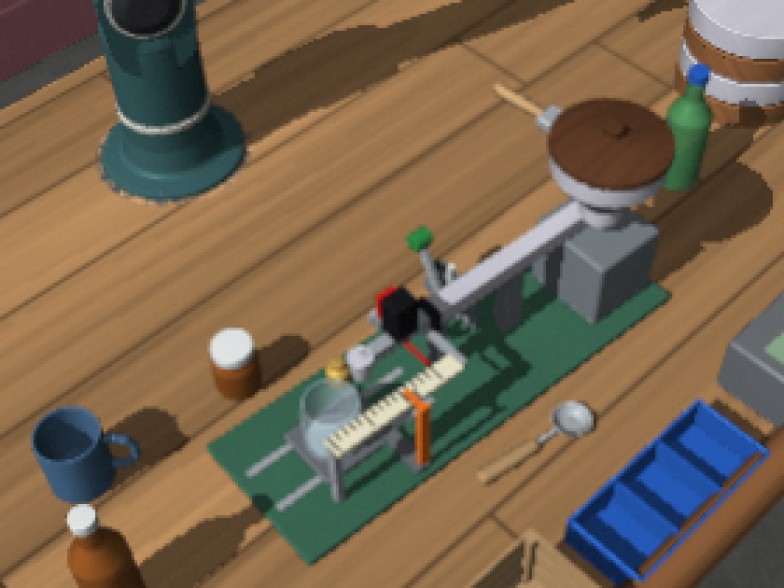

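View pics/t1.png

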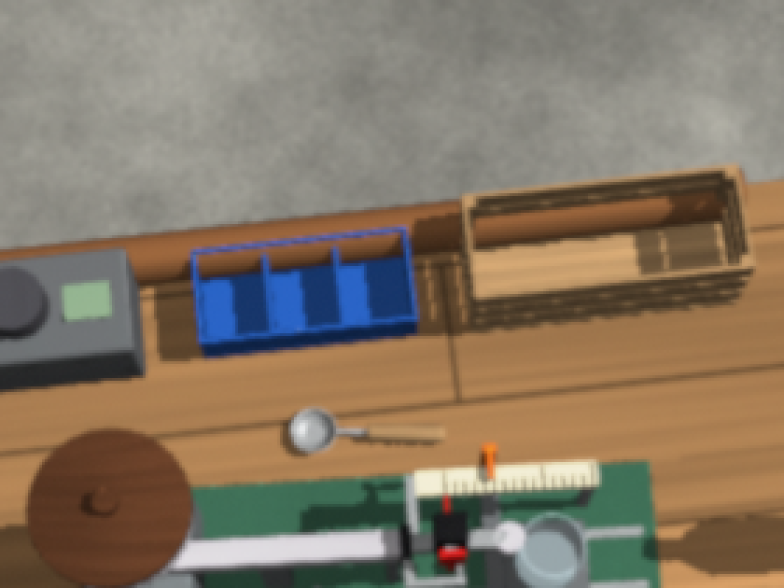

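```bash
cat > h.py <<'E'
from station import env, effector, solver, viewer, workorder, search_frame, tip_of
import cv2, numpy as np
def cloud(c,p=None,d=None):
    if p is None: p,d=viewer.read_camera(c)
    i=viewer.camera_info(c); h,w=d.shape
    u,v=np.meshgrid(np.arange(w),np.arange(h))
    q=cv2.undistortPoints(np.stack([u,v],-1).reshape(-1,1,2).astype(np.float64),np.array(i["intrinsics"]),np.array(i["dist_coeffs"])).reshape(h,w,2)
    C=np.stack([q[...,0]*d,-q[...,1]*d,-d],-1)
    W=C@np.array(i["rotation"]).T+np.array(i["eye"])
    W[d<=0]=np.nan
    hsv=cv2.cvtColor(p,cv2.COLOR_RGB2HSV).astype(int)
    return p,W,hsv
E
python3 - <<'E'
from h import *
for c in ["scene","top"]:
    z=np.load(c+"0.npz"); p,W,hsv=cloud(c,z["p"],z["d"])
    H,S,V=hsv[...,0],hsv[...,1],hsv[...,2]; X=W[...,0];Y=W[...,1];Z=W[...,2]
    near=(abs(Y)<.45)&(X>.42)&(X<.75)
    g=near&(H>65)&(H<90)&(S>80)&(abs(Z-.012)<.006)
    P=W[g][:,:2].astype(np.float32); r=cv2.minAreaRect(P); print(c,"plate",g.sum(),r)
    def rep(n,m):
        Q=W[m]; 
        if len(Q): print(n,len(Q),np.round(np.median(Q,0),4),np.round(Q.mean(0),4),np.round(Q.min(0),3),np.round(Q.max(0),3))
    rep("knob",near&(H>50)&(H<80)&(S>120)&(Z>.09))
    rep("orange top",near&(H>8)&(H<16)&(S>200)&(Z>.128)&(Z<.15)&(X>.58)&(X<.7))
    rep("orange all",near&(H>8)&(H<16)&(S>200)&(Z>.05)&(Z<.15)&(X>.6)&(X<.7))
    rep("red pointer",near&((H<5)|(H>174))&(S>150)&(Z<.15)&(Z>.115))
    rep("red button",near&((H<5)|(H>174))&(S>150)&(Z>.15)&(Z<.22))
    rep("black",near&(V<45)&(Z>.19)&(Z<.21)&(Y<-.04)&(Y>-.12))
    rep("scale",near&(H>18)&(H<32)&(V>150)&(Z>.115)&(Z<.13)&(X>.58))
    Q=W[near&(H>18)&(H<32)&(V>150)&(Z>.115)&(Z<.13)&(X>.58)][:,:2].astype(np.float32); print(cv2.minAreaRect(Q))
    # tube top
    Q=W[near&(abs(Z-.149)<.004)&(Y>-.05)&(Y<.18)&(S<60)]; l=cv2.fitLine(Q[:,:2].astype(np.float32),2,0,.001,.001).ravel(); print("tube",len(Q),l)
E
```

```text
scene plate 3927 ((0.5822235941886902, 0.003551095724105835), (0.6058018803596497, 0.2095981240272522), 86.63744354248047)
knob 45 [0.478  0.0506 0.1365] [0.4772 0.0518 0.1363] [0.467 0.039 0.127] [0.485 0.067 0.145]
orange top 24 [ 0.6611 -0.1232  0.1339] [ 0.6583 -0.1234  0.1334] [ 0.637 -0.13   0.128] [ 0.669 -0.116  0.138]
orange all 76 [ 0.6665 -0.124   0.1122] [ 0.6631 -0.1245  0.1059] [ 0.635 -0.133  0.051] [ 0.67  -0.113  0.138]
red pointer 11 [ 0.6006 -0.0731  0.13  ] [ 0.6007 -0.0732  0.1306] [ 0.582 -0.076  0.128] [ 0.619 -0.071  0.136]
red button 27 [ 0.5492 -0.0787  0.1892] [ 0.5511 -0.0765  0.1873] [ 0.541 -0.09   0.16 ] [ 0.563 -0.06   0.198]
black 88 [ 0.576  -0.0733  0.1983] [ 0.575  -0.0736  0.1976] [ 0.56 -0.09  0.19] [ 0.587 -0.055  0.205]
scale 369 [ 0.6333 -0.1454  0.1238] [ 0.6333 -0.1396  0.1238] [ 0.614 -0.23   0.115] [ 0.651 -0.041  0.129]
((0.6324623823165894, -0.1355723738670349), (0.18751470744609833, 0.02918703854084015), 86.50390625)
tube 344 [0.05693736 0.99837774 0.58074903 0.06856026]
top plate 5862 ((0.5792672038078308, 0.007354557514190674), (0.602
[... 277 characters left out ...]
 0.6607 -0.1182  0.1319] [ 0.6585 -0.119   0.1265] [ 0.646 -0.125  0.094] [ 0.666 -0.115  0.14 ]
red pointer 9 [ 0.6084 -0.0693  0.1307] [ 0.5918 -0.0671  0.1328] [ 0.544 -0.071  0.119] [ 0.623 -0.054  0.147]
red button 51 [ 0.5457 -0.0655  0.1822] [ 0.5481 -0.0655  0.1792] [ 0.543 -0.082  0.152] [ 0.584 -0.053  0.199]
black 123 [ 0.5705 -0.0665  0.199 ] [ 0.5701 -0.0666  0.1986] [ 0.556 -0.083  0.19 ] [ 0.586 -0.051  0.207]
scale 550 [ 0.6329 -0.1368  0.1234] [ 0.6333 -0.1327  0.1233] [ 0.615 -0.225  0.115] [ 0.653 -0.034  0.13 ]
((0.6339684128761292, -0.12913599610328674), (0.19099320471286774, 0.027649814262986183), 86.20824432373047)
tube 569 [0.05672884 0.9983896  0.5795884  0.07253153]
```

```bash
cat >> h.py <<'E'
yw=np.array([.0575,.9983,0]); xw=np.array([.9983,-.0575,0]); R=np.stack([np.cross(xw,[0,0,-1]),xw,[0,0,-1]],1)
hinge=np.array([.5165,.054,.05])
def show(tag):
    s=env.sense(); print(tag,round(s["t"],2),np.round(s["ee_pos"],4),"F",np.round(s["wrist_force"],1),"w",round(s["gripper_width"],4),"g",np.round(s["grasp_force"],1))
E
python3 - <<'E'
from h import *
env.movel([.30,.50,.40],rate=.3); show("up")
effector.grasp(10); show("shut")
P=hinge-.1*xw-.004*yw
env.reach([P[0],P[1],.33],R); show("above")
env.movel([P[0],P[1],.122],rate=.25); show("down")
P=hinge-.033*xw-.004*yw
env.movel([P[0],P[1],.122],rate=.06); show("pushed")
for c in ["scene","top"]:
    p,W,hsv=cloud(c); cv2.imwrite(f"pics/{c}2.png",p[:,:,::-1])
    for n in ["lever_knob","lever_hinge"]: print(c,n,[(np.round(r["at"],3).tolist(),round(r["score"],2)) for r in tip_of(c,n)[:2]])
    H,S,V=hsv[...,0],hsv[...,1],hsv[...,2];X,Y,Z=np.moveaxis(W,-1,0)
    m=(H>50)&(H<80)&(S>120)&(Z>.09)&(X>.42)&(X<.6)&(abs(Y-.05)<.06); print(m.sum(),np.round(np.median(W[m],0),4),W[m].min(0).round(3),W[m].max(0).round(3))
a=cv2.imread("pics/scene2.png"); cv2.imwrite("pics/s2c.png",cv2.resize(a[150:250,220:330],None,fx=5.5,fy=5.5,interpolation=3))
E
```

```text
up 2.33 [0.2993 0.4999 0.3984] F [ 0.4  0.4 -1. ] w 0.0921 g 0.0
shut 3.67 [0.3 0.5 0.4] F [ 0.  -0.2  0.9] w 0.0004 g 0.0
above 5.37 [0.4167 0.0571 0.3302] F [-0.1 -0.1 -0.3] w 0.0003 g 0.0
down 6.35 [0.4172 0.0561 0.1227] F [ 0.1 -0.2  0.6] w 0.0006 g 0.0
pushed 7.62 [0.4836 0.0519 0.122 ] F [ 0.8  0.1 -0.4] w 0.0005 g 0.0
scene lever_knob [([0.51, 0.052, 0.142], 0.64)]
scene lever_hinge [([0.513, 0.056, 0.054], 0.72)]
44 [0.5144 0.0465 0.1472] [0.494 0.013 0.135] [0.562 0.062 0.212]
top lever_knob []
top lever_hinge [([0.538, -0.077, 0.14], 0.73)]
  return _methods._mean(a, axis=axis, dtype=dtype,
  ret = um.true_divide(
Traceback (most recent call last):
ValueError: zero-size array to reduction operation minimum which has no identity
```

```bash
python3 - <<'E'
from h import *
P=hinge-.085*xw-.004*yw
env.movel([P[0],P[1],.122],rate=.15)
env.movel([P[0],P[1],.27],rate=.25); show("back")
for c in ["scene","top"]:
    p,W,hsv=cloud(c); cv2.imwrite(f"pics/{c}3.png",p[:,:,::-1])
    for n in ["lever_knob","lever_hinge","pointer_tip","clip_mark","spout_arm"]: print(c,n,[(np.round(r["at"],3).tolist(),round(r["score"],2)) for r in tip_of(c,n)[:2]])
    H,S,V=hsv[...,0],hsv[...,1],hsv[...,2];X,Y,Z=np.moveaxis(W,-1,0)
    m=(H>50)&(H<80)&(S>120)&(Z>.12)&(Z<.16)&(X>.42)&(X<.6)&(abs(Y-.05)<.06)
    if m.any(): print(m.sum(),np.round(np.median(W[m],0),4),W[m].min(0).round(3),W[m].max(0).round(3))
a=cv2.imread("pics/scene3.png"); cv2.imwrite("pics/s3c.png",cv2.resize(a[150:250,220:330],None,fx=5.5,fy=5.5,interpolation=3))
E
```

```text
back 9.16 [0.4311 0.0547 0.2691] F [ 0.3 -0.4 -1.3] w 0.0006 g 0.0
scene lever_knob [([0.51, 0.058, 0.139], 0.68), ([0.624, -0.071, 0.127], 0.58)]
scene lever_hinge [([0.512, 0.055, 0.051], 0.75)]
scene pointer_tip [([0.622, -0.071, 0.127], 0.95)]
scene clip_mark [([0.634, -0.122, 0.134], 0.9)]
scene spout_arm [([0.574, -0.071, 0.172], 0.75)]
46 [0.5146 0.0481 0.1467] [0.504 0.038 0.135] [0.524 0.062 0.152]
top lever_knob [([0.576, -0.065, 0.175], 0.43)]
top lever_hinge []
top pointer_tip [([0.624, -0.073, 0.129], 0.86)]
top clip_mark [([0.634, -0.122, 0.129], 0.79)]
top spout_arm [([0.576, -0.066, 0.174], 0.74), ([0.408, -0.203, 0.001], 0.44)]
```

View pics/s3c.png

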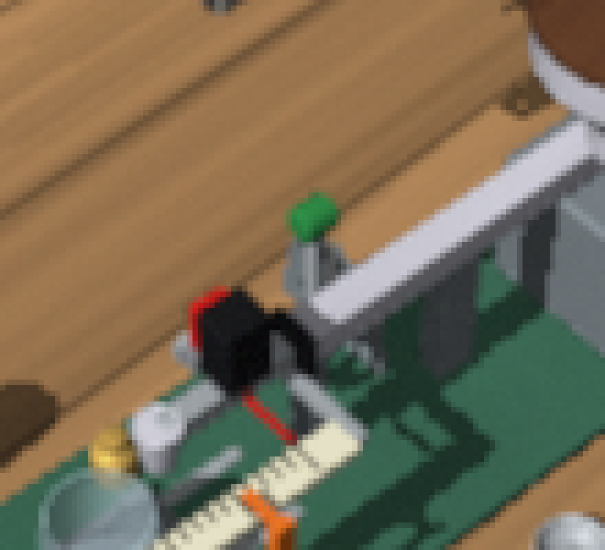

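```bash
cat >> h.py <<'E'
grip=np.array([.574,-.069,0])
E
python3 - <<'E'
from h import *
P=grip-.005*xw
env.reach([P[0],P[1],.285],R); effector.release(); show("above")
env.movel([P[0],P[1],.153],rate=.15); show("down")
effector.grasp(22); env.pause(.3); show("grasped")
E
```

```text
above 11.9 [ 0.569  -0.0687  0.285 ] F [ 0.2 -0.1  0.5] w 0.0921 g 0.0
down 12.93 [ 0.5697 -0.0689  0.1538] F [-0.   0.6 -0.1] w 0.0921 g 0.0
grasped 14.12 [ 0.5687 -0.0687  0.1529] F [-3.2  0.8  1.6] w 0.0355 g 22.0
```

Width 35.5 mm: the button is fully in, with a small side load. Drawing out.

```bash
python3 - <<'E'
from h import *
p0=env.sense()["ee_pos"]; np.save("p0.npy",p0)
t=np.array([.5690,-.0687,.153])-.046*yw
env.movel(t,rate=.05); env.pause(.3); show("drawn")
for c in ["scene","top"]:
    p,W,hsv=cloud(c); cv2.imwrite(f"pics/{c}4.png",p[:,:,::-1])
    for n in ["pointer_tip","clip_mark","spout_arm"]: print(c,n,[(np.round(r["at"],4).tolist(),round(float(r["at"]@yw) if hasattr(r["at"],"shape") else float(np.dot(r["at"],yw)),4),round(r["score"],2)) for r in tip_of(c,n)[:2]])
    H,S,V=hsv[...,0],hsv[...,1],hsv[...,2];X,Y,Z=np.moveaxis(W,-1,0)
    near=(X>.57)&(X<.7)&(abs(Y+.12)<.06)
    for n,m in [("or",near&(H>8)&(H<16)&(S>200)&(Z>.125)&(Z<.15)),("red",near&((H<5)|(H>174))&(S>150)&(Z>.115)&(Z<.14))]:
        Q=W[m]
        if len(Q): print(n,len(Q),np.round(np.median(Q,0),4),"sy",np.round(np.median(Q@yw),4),(Q@yw).round(3))
a=cv2.imread("pics/scene4.png");b=cv2.imread("pics/top4.png")
cv2.imwrite("pics/c4.png",np.hstack([cv2.resize(a[190:270,230:310],(400,400),interpolation=3),cv2.resize(b[150:210,280:340],(400,400),interpolation=3)]))
E
```

```text
drawn 15.48 [ 0.566  -0.1142  0.1529] F [-4.3  2.3  2.7] w 0.0357 g 22.0
scene pointer_tip [([0.619, -0.114, 0.1282], -0.0782, 0.7)]
scene clip_mark [([0.6346, -0.1189, 0.1337], -0.0822, 0.68)]
scene spout_arm [([0.5657, -0.1161, 0.1719], -0.0834, 0.59)]
or 25 [ 0.661  -0.1233  0.1332] sy -0.0859 [-0.085 -0.078 -0.086 -0.084 -0.086 -0.087 -0.086 -0.081 -0.087 -0.086
 -0.083 -0.08  -0.087 -0.085 -0.084 -0.081 -0.09  -0.088 -0.081 -0.092
 -0.089 -0.085 -0.082 -0.091 -0.088]
red 7 [ 0.5955 -0.1181  0.1294] sy -0.0837 [-0.082 -0.084 -0.084 -0.083 -0.084 -0.085 -0.085]
top pointer_tip [([0.7348, -0.0026, -0.0027], 0.0397, 0.35)]
top clip_mark []
top spout_arm []
```

View pics/c4.png

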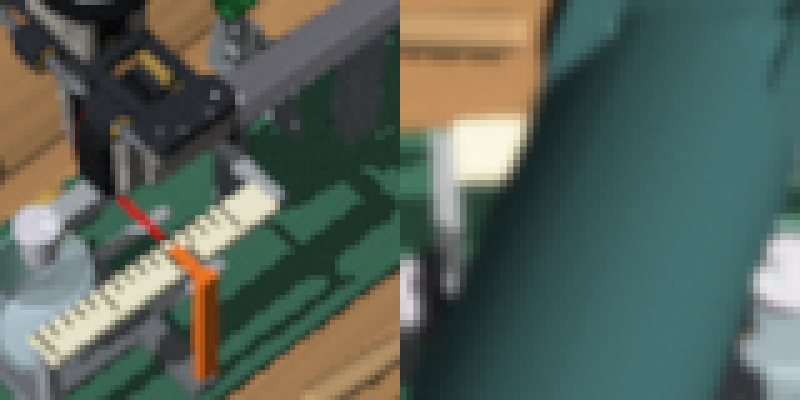

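```bash
python3 - <<'E'
from h import *
t=np.array([.5690,-.0687,.153])-.0476*yw
env.movel(t,rate=.02); env.pause(.4); show("adj")
D=[]
for k in range(5):
    p,W,hsv=cloud("scene")
    H,S,V=hsv[...,0],hsv[...,1],hsv[...,2];X,Y,Z=np.moveaxis(W,-1,0)
    near=(X>.57)&(X<.7)&(abs(Y+.12)<.06)
    o=W[near&(H>8)&(H<16)&(S>200)&(Z>.128)&(Z<.15)]@yw; r=W[near&((H<5)|(H>174))&(S>150)&(Z>.115)&(Z<.14)]@yw
    q=tip_of("scene","pointer_tip");c=tip_of("scene","clip_mark")
    print(len(o),len(r),np.round([np.mean(r)-np.mean(o),np.median(r)-np.median(o)],4),[round(float(np.dot(v[0]["at"],yw)),4) for v in (q,c) if v])
    k=tip_of("scene","lever_knob"); print([np.round(v["at"],3) for v in k[:1]])
cv2.imwrite("pics/c5.png",cv2.resize(p[190:270,220:320,::-1],(750,600),interpolation=3)); show("end")
E
```

```text
adj 16.53 [ 0.5659 -0.1157  0.1529] F [-4.8  2.3  3.4] w 0.0358 g 22.0
24 13 [ 0.0003 -0.0001] [-0.082, -0.0876]
[array([0.507, 0.054, 0.141])]
25 13 [0.001  0.0019] [-0.081, -0.0829]
[array([0.511, 0.053, 0.141])]
23 13 [0.0003 0.0002] [-0.081, -0.0839]
[array([0.508, 0.056, 0.142])]
23 13 [0.0008 0.0003] [-0.0799, -0.0877]
[array([0.509, 0.055, 0.14 ])]
24 13 [0.0013 0.0006] [-0.0842, -0.0838]
[array([0.512, 0.054, 0.141])]
end 17.53 [ 0.5659 -0.1158  0.1529] F [-4.9  2.6  2.6] w 0.0353 g 22.0
```

View pics/c5.png

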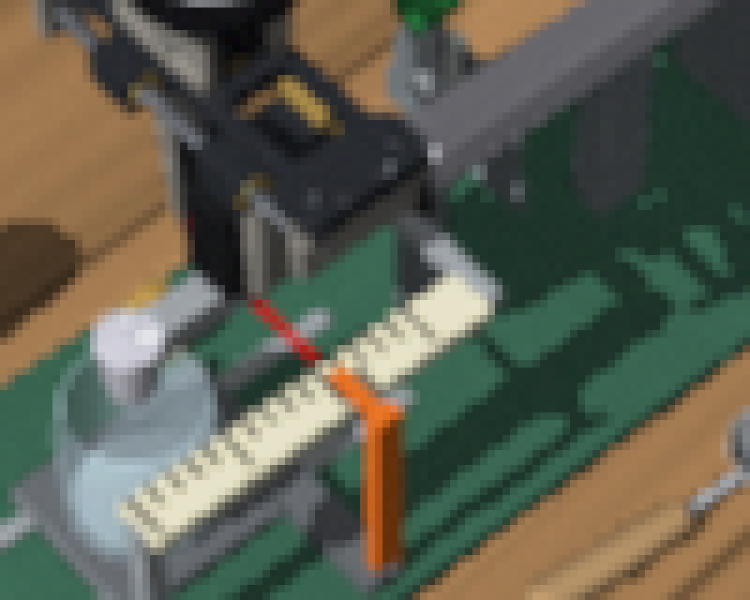

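```bash
python3 - <<'E'
from h import *
t=np.array([.5690,-.0687,.153])-.0488*yw
env.movel(t,rate=.02); env.pause(.8); show("final")
print(workorder.finish_job())
E
```

```text
final 18.58 [ 0.5659 -0.1169  0.1529] F [-4.2  2.7  4.1] w 0.0359 g 22.0
the job is handed in; nothing more can be done
None
```

The job is handed in, but I don't know the verdict because the hand-in returned none: the feed lever stands about straight up (within about 0.05 rad), and the gripper is holding the spout arm with the lock button squeezed in (36 mm across, 22 N) and its pointer within an estimated 1–3 mm of the orange clip.

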